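# Change over the trays of two print dryers

### The job

The print in the pink dryer is done: hook a fingertip behind the pink lip and draw that tray fully out to its stop, then push the yellow tray, which stands part-way out, fully home with the fingers. Only hook and push: do not pinch the lips, let the printed boards ride flat in their trays, and leave everything else on the table where it stands.

Things in the scene. Friction and masses are not known exactly. Their poses are not given: they have to be found in the camera images.
- pink_dryer: Fixed white bench dryer with pink stripes on its hood: hood 174 mm wide, 115 mm high, 190 mm deep. Origin: on the table under the middle of the hood's front edge (the hood lies on its +x side). Its own x axis is the tray's rail: the tray draws out along -x, towards the robot, over two 26 mm high rails that reach 240 mm out from the hood. It stands at a slight yaw, and the pink and yellow dryers may stand either way round.
- pink_tray (a joint): How far the pink dryer's aluminium tray is drawn out, in m: 0 fully home, 0.140 fully out against its stop. It slides with about 2 N of friction, stays where it is left and cannot be lifted. The tray is 140 mm wide with its floor top 34 mm above the table and low side walls 46 mm above the table.
- pink_lip_back (a point): Rear layer of the pink upright lip across the front of the tray; moves with it, axes as the dryer's. Origin: middle of the lip's rear face (the face towards the hood), at its top edge, 78 mm above the table. The face is 140 mm wide and stands 44 mm above the tray floor; x of the dryer = -80 mm minus the tray joint, so the lip always stands at least 80 mm ahead of the hood, with open tray floor between them. The whole lip is 10 mm thick.
- pink_lip_front (a point): Front layer of the same pink lip. Origin: middle of the lip's front face (the face towards the robot), at its top edge, 72 mm above the table; 10 mm nearer the robot than the rear face. The face is 140 mm wide and reaches down to 28 mm above the table.
- pink_board_center (a point): Centre of the loose printed wooden sample board (90 x 100 x 8 mm, 80 g) lying flat on the pink dryer's tray floor, almost wholly under the hood at the start, its front edge at least 60 mm behind the lip. It rides along with the tray.
- yellow_dryer: Fixed white bench dryer with yellow stripes on its hood: hood 174 mm wide, 115 mm high, 190 mm deep. Origin: on the table under the middle of the hood's front edge (the hood lies on its +x side). Its own x axis is the tray's rail: the tray draws out along -x, towards the robot, over two 26 mm high rails that reach 240 mm out from the hood. It stands at a slight yaw, and the yellow and pink dryers may stand either way round.
- yellow_tray (a joint): How far the yellow dryer's aluminium tray is drawn out, in m: 0 fully home, 0.140 fully out against its stop. It slides with about 2 N of friction, stays where it is left and cannot be lifted. The tray is 140 mm wide with its floor top 34 mm above the table and low side walls 46 mm above the table.
- yellow_lip_back (a point): Rear layer of the yellow upright lip across the front of the tray; moves with it, axes as the dryer's. Origin: middle of the lip's rear face (the face towards the hood), at its top edge, 78 mm above the table. The face is 140 mm wide and stands 44 mm above the tray floor; x of the dryer = -80 mm minus the tray joint, so the lip always stands at least 80 mm ahead of the hood, with open tray floor between them. The whole lip is 10 mm thick.
- yellow_lip_front (a point): Front layer of the same yellow lip. Origin: middle of the lip's front face (the face towards the robot), at its top edge, 72 mm above the table; 10 mm nearer the robot than the rear face. The face is 140 mm wide and reaches down to 28 mm above the table.
- yellow_board_center (a point): Centre of the loose printed wooden sample board (90 x 100 x 8 mm, 80 g) lying flat on the yellow dryer's tray floor, in the open or partly under the hood at the start. It rides along with the tray.
- ink_jar: Loose blue ink jar with black lid, 48 mm across, 65 mm high, standing between the robot and the dryers; origin at the centre of its base.
- spray_can: Loose aluminium spray can, 60 mm across, 160 mm high, at the left; origin at the centre of its base.
- tape_roll: Loose brown tape roll lying flat, 90 mm across, 30 mm high, at the right; origin at the centre of its base.
- mug: Loose blue mug, 76 mm across, 90 mm high, at the left; origin at the centre of its base.
- squeegee: Loose squeegee lying flat at the right, wooden grip with yellow blade, about 55 x 200 mm, 30 mm high; origin under the middle of the grip.
Not all that is in view belongs to the job. What is shaped like the part that bears yellow_board_center but green or purple is not meant.

How it is judged:
By the outcome, as a careful person would: the job done as asked, in the order asked, and still so for the second after the job is handed in, with the robot touching nothing.
It also fails if it takes over 48 s, if anything falls off the work surface, if the arm or the gripper's body presses on something with over 40 N, if the wrist force passes 120 N, or if a joint passes its speed limit or range.

### The arm

A 6-joint arm with a two-finger parallel gripper is mounted at the origin on the work surface. World frame = base frame: x ahead of the robot, y to its left, z up, the work surface at z = 0. Lengths are in m, angles in rad, forces in N, time in s.
With the tool pointing down it reaches from about 0.275 to 0.725 m from the base axis. Payload 5.6 kg.
Tool frame: the origin (TCP) lies on the centre line of the jaws, within the pads' length; the fingertips stand 8 mm ahead of it and the grasp point (between the pads) lies 11 mm behind it; z points along the fingers, y is the direction in which the jaws open and shut (so a half turn about z gives the same grasp; the last joint's range is limited). The gripper opens to 85 mm and grips with 20 to 120 N. Pads are 22 mm wide; open, the fingers measure 114 mm over their backs; the gripper's body (76 mm by 85 mm) begins 54 mm behind the grasp point. The pads swing forward as they close: fully open they stand 13 mm farther back than shut.
Start: joints at [-0.916, 0.255, 0.108, 0, -1.424, -0.285], TCP at [0.199, -0.513, 0.239] pointing down, gripper open.
Joint ranges: [-2.95, 2.95], [-1.21, 1.97], [-1.09, 1.5], [-2.87, 1.71], [-2.94, -0.07], [-3.05, 3.05]. Speed limits (rad/s): [2.57, 2.57, 3.14, 3.14, 3.14, 3.14].

### API

Orientations are given as a unit quaternion [x, y, z, w].
In Python, from plant import ctrl gives the robot as it stands.
- The arm moves only by the tool play_rows, never from a script. Its argument "steps" is a list of rows, each a list of 4 numbers: the shift along the tool's x, y, z in cm, then the turn about the tool's z in rad. In form: [[x, y, z, roll], ...]. A call has 1 to 8 rows; each row shifts and turns the pose as measured when the row begins, along the tool's axes as they then stand; what a row does not reach is not made up. A row lasts 1/10 s, in which the tool goes at most 50 mm and 8.59 degrees, less where a joint would pass 70% of its speed; a pose out of reach is approached as far as the arm can. A call is refused whole if a number of a shift passes 5 or a number of a turn 0.15, either way. A call with a gripper value outside its range is refused whole. "jaw" is the opening, from 0 (shut) to 1 (fully open), set as the call begins (left out, the last holds). The fingers move at their own pace and stop on an object; "grip_force" is the grip in N (left out, the last holds). Time passes only in rows, so rows that do not move let the fingers close. It gives the time, the measured TCP pose, the force and the opening at its end, in the units of the state.
- ctrl.get_obs(): the state, without advancing time (a new reading comes with each control period).
- ctrl.camera(name): name is "scene" or "side" or "wrist"; returns the picture (384x512x3 uint8, red, green, blue); there is no depth.
- ctrl.camera_params(name): a dict with "mtx" (3x3 intrinsics, pixels), "camera_from_world" (4x4, takes a point from world to camera coordinates). Camera axes: x right, y down, z forward; pixel columns grow to the right and rows downward; lengths in m; the calibration is good to about 2 mm. A picture is of the moment at which its call begins: read the wrist's pose just before it. camera_params takes no time and is no camera call; for the wrist camera it gives the pose at the moment of the call.
- ctrl.job_done(): hands the job in, once; it reports no verdict.
The state is a dict: "time_s": time; "q": joint angles; "qd": joint speeds; "joint_torque": joint torques, N m; "eef_pos": TCP position; "ee_rot": TCP orientation; "ft_force": force on the tool from outside, world axes, zero at the start; "moment": the same for the moment, N m; "grip_width": opening from 0.0 (shut) to 1.0 (fully open).
Only numpy, scipy, OpenCV 4.12 (cv2) and the standard library are available. Lean on these libraries where they do the work, as an engineer would, in place of code of your own. Each camera call takes 0.05 s, during which the arm holds its last target.

## Working session

There is one attempt and no reset: what is moved stays moved. The work goes in short steps, Python scripts to look and compute and a tool call to move; the robot and the scene stay as the last step left them, time stands still between calls to the robot, and variables do not carry over. Pictures are saved under pics/ and viewed, and the job is handed in when it is done.

Besides the shell and the picture viewer there is one more tool, called after "Call:" by a JSON object that holds its "api" and its "payload", one argument or row to a line. play_rows: Moves the arm, as the interface text tells. Its arguments: {"type":"object","properties":{"steps":{"type":"array","items":{"type":"array","items":{"type":"number"}}},"jaw":{"type":"number"},"grip_force":{"type":"number"}},"required":["steps"]}

```bash
ls; mkdir -p pics
python3 - <<'E'
from plant import ctrl
import cv2,numpy as np
o=ctrl.get_obs();print(o)
for n in("scene","side"):
    im=ctrl.camera(n);cv2.imwrite(f"pics/{n}0.png",im[:,:,::-1]);p=ctrl.camera_params(n);np.savez(f"{n}.npz",im=im,K=p["mtx"],T=p["camera_from_world"]);print(p)
E
```

```text
pics
{'time_s': 0.0, 'q': array([-9.16394770e-01,  2.55788603e-01,  1.06934752e-01, -4.72610284e-04,
       -1.42393039e+00, -2.84570279e-01]), 'qd': array([ 9.10631844e-04,  2.97883110e-03,  7.08365646e-04,  4.09472756e-06,
       -1.17745732e-04, -1.08627257e-03]), 'joint_torque': array([-1.01701885e-04, -3.86629951e+01,  2.37933272e+01,  5.36512032e+00,
       -6.28980502e-03, -3.21916307e-07]), 'eef_pos': array([ 0.19864543, -0.51232149,  0.23834657]), 'ee_rot': array([-1.83829296e-01,  9.82957653e-01,  9.92155716e-04, -2.41255829e-04]), 'ft_force': array([ 0.48770864,  0.61953989, -0.61453521]), 'moment': array([-0.04063694, -0.03755912,  0.05043741]), 'grip_width': 0.9980597916981564}
{'mtx': array([[346.54845224,   0.        , 266.2441472 ],
       [  0.        , 346.54845224, 195.83850626],
       [  0.        ,   0.        ,   1.        ]]), 'camera_from_world': array([[-0.5583399 ,  0.82951645, -0.01261   ,  0.31930346],
       [ 0.59960964,  0.39299386, -0.6971543 , -0.25032851],
       [-0.5733453 , -0.39681014, -0.71681021,  1.45293796],
       [ 0.        ,  0.        ,  0.        ,  1.        ]])}
{'mtx': array([[394.18890864,   0.        , 255.71076042],
       [  0.        , 394.18890864, 191.70016228],
       [  0.        ,   0.        ,   1.        ]]), 'camera_from_world': array([[-0.91638093, -0.39990241, -0.01800168,  0.4801299 ],
       [-0.19614041,  0.48775075, -0.85066336,  0.15662469],
       [ 0.34896266, -0.77600082, -0.5254025 ,  0.93206001],
       [ 0.        ,  0.        ,  0.        ,  1.        ]])}
```

View pics/scene0.png

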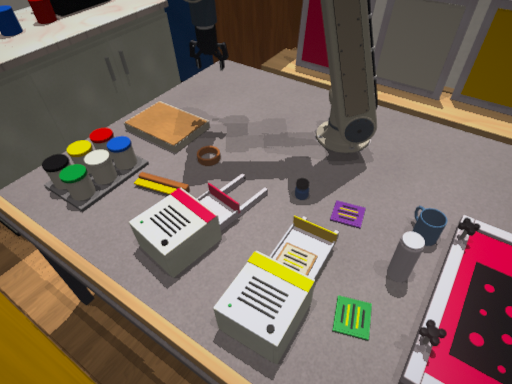

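View pics/side0.png

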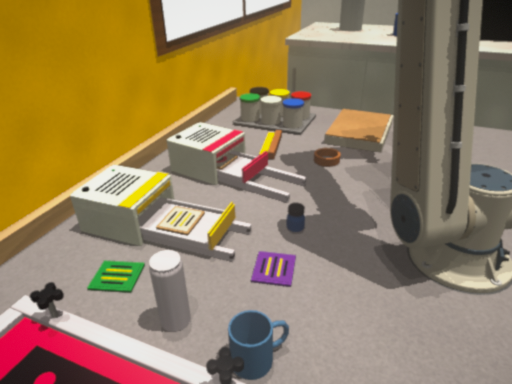

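The scene view has the pink lip near (223,196) and the yellow lip near (316,230), with the ink jar at (302,188). In the side view, the lips are at about (256,167) and (222,225). I'll zoom in to get corner pixels.

Run:
```python
import cv2,numpy as np
a=cv2.imread("pics/scene0.png");b=cv2.imread("pics/side0.png")
def z(im,x0,y0,w,h,s,n):
    c=cv2.resize(im[y0:y0+h,x0:x0+w],None,fx=s,fy=s,interpolation=cv2.INTER_CUBIC)
    for i in range(0,w,10): cv2.putText(c,str(x0+i),(i*s,8),0,.3,(0,0,0),1);cv2.line(c,(i*s,10),(i*s,14),(0,0,0),1)
    for i in range(0,h,10): cv2.putText(c,str(y0+i),(0,i*s+3),0,.3,(0,0,0),1)
    cv2.imwrite(n,c)
z(a,125,165,150,110,5,"pics/z1.png");z(a,215,205,130,110,5,"pics/z2.png")
z(b,160,110,150,95,5,"pics/z3.png");z(b,70,150,190,120,4,"pics/z4.png")
```

```text
(no output)
```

View pics/z1.png

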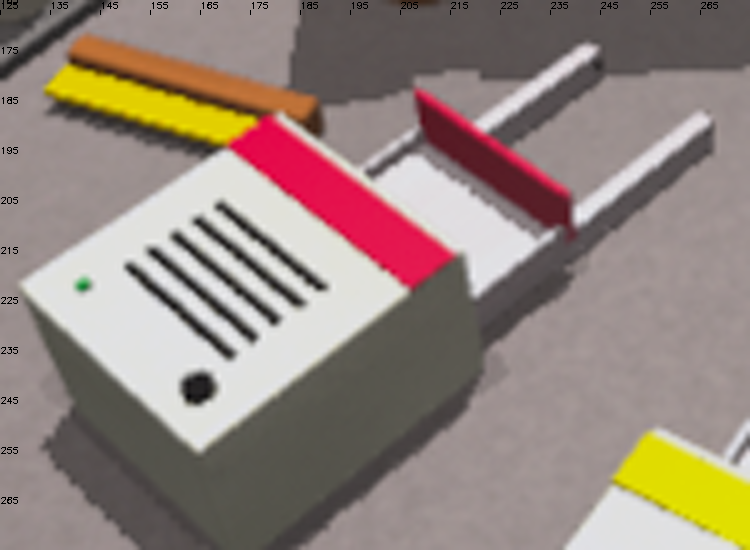

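View pics/z2.png

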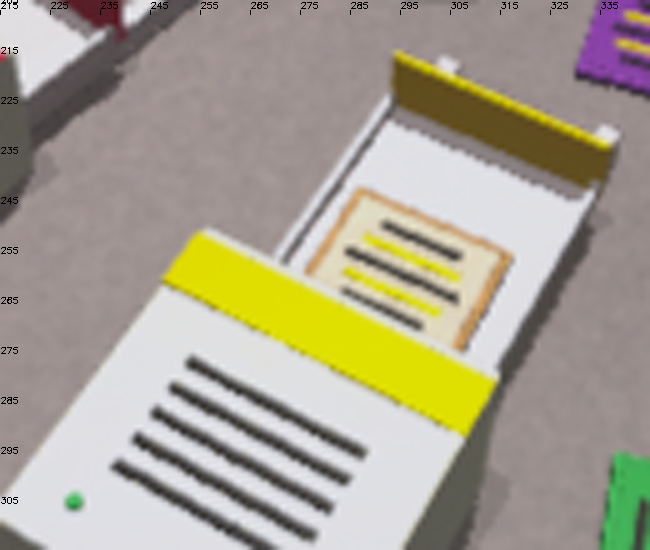

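View pics/z3.png

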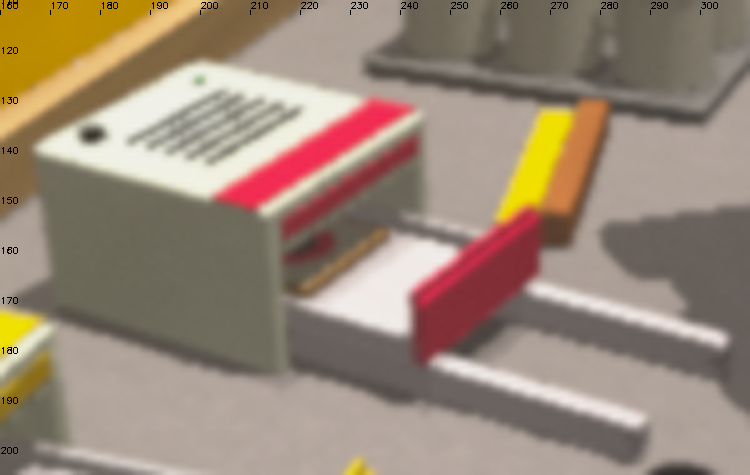

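View pics/z4.png

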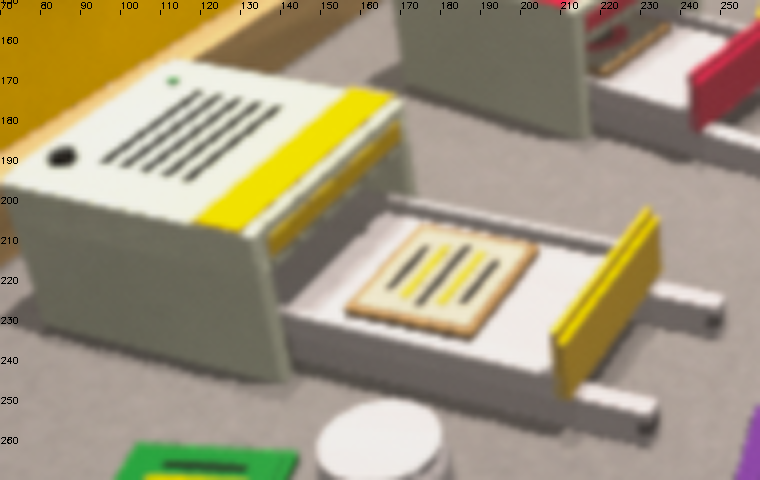

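```bash
cat > h.py <<'E'
import numpy as np,cv2
def cam(n):
    d=np.load(n+".npz");return d["K"],d["T"]
def ray(n,px,z):
    K,T=cam(n);R=T[:3,:3];c=-R.T@T[:3,3];d=R.T@np.linalg.inv(K)@[px[0],px[1],1.]
    return c+d*(z-c[2])/d[2]
def tri(p1,p2):
    P=[];
    for n in("scene","side"):
        K,T=cam(n);P.append(K@T[:3])
    X=cv2.triangulatePoints(P[0],P[1],np.array(p1,float).reshape(2,1),np.array(p2,float).reshape(2,1))[:,0];return X[:3]/X[3]
def proj(n,X):
    K,T=cam(n);c=T[:3,:3]@X+T[:3,3];p=K@c;return p[:2]/p[2]
E
python3 - <<'E'
from h import *
np.set_printoptions(precision=4,suppress=True)
F={"pinkhood":(.115,[(181,187.6),(218,216)],[(244.8,132),(212.4,152.6)]),
"pinklip":(.078,[(208,182.6),(239.4,205)],[(267.4,151.6),(242.4,168.6)]),
"yelhood":(.115,[(256.4,251),(314.6,280.6)],[(170.5,174.5),(131,208)]),
"yellip":(.078,[(294,215.6),(336.6,235.4)],[(232,202),(208.5,234.5)])}
for k,(z,a,b) in F.items():
    m=[]
    for n,q in(("scene",a),("side",b)):
        P=[ray(n,p,z) for p in q];d=P[0]-P[1];d2=[-d[1],d[0]]
        print(k,n,P[0],P[1],"w",np.linalg.norm(d),"mid",(P[0]+P[1])/2,"yaw of +x",np.degrees(np.arctan2(d[0],-d[1])))
    print("   tri",[tri(x,y) for x,y in zip(a,b)])
print("jar",tri((302,181),(296,206)))
E
```

```text
pinkhood scene [ 0.6731 -0.2517  0.115 ] [ 0.7005 -0.0796  0.115 ] w 0.17419708890401006 mid [ 0.6868 -0.1656  0.115 ] yaw of +x -9.019706546187628
pinkhood side [ 0.6724 -0.2551  0.115 ] [ 0.6974 -0.0794  0.115 ] w 0.17751947633508677 mid [ 0.6849 -0.1673  0.115 ] yaw of +x -8.08977312774982
   tri [array([ 0.6721, -0.2531,  0.115 ]), array([ 0.699 , -0.0813,  0.1134])]
pinklip scene [ 0.5824 -0.2253  0.078 ] [ 0.606  -0.0767  0.078 ] w 0.15045495084831462 mid [ 0.5942 -0.151   0.078 ] yaw of +x -9.046670040171898
pinklip side [ 0.576  -0.2162  0.078 ] [ 0.6017 -0.0832  0.078 ] w 0.13549521123188707 mid [ 0.5888 -0.1497  0.078 ] yaw of +x -10.916510858456881
   tri [array([ 0.58  , -0.2277,  0.073 ]), array([ 0.6023, -0.0807,  0.0768])]
yelhood scene [0.7393 0.0831 0.115 ] [0.7324 0.2528 0.115 ] w 0.16981315702422628 mid [0.7358 0.168  0.115 ] yaw of +x 2.330116708707075
yelhood side [0.738  0.0808 0.115 ] [0.7327 0.253  0.115 ] w 0.17228113516942292 mid [0.7353 0.1669 0.115 ] yaw of +x 1.7637634343678166
   tri [array([0.7382, 0.0818, 0.1147]), array([0.7325, 0.253 , 0.1151])]
yellip scene [0.5502 0.0877 0.078 ] [0.5478 0.2279 0.078 ] w 0.14021222267479314 mid [0.549  0.1578 0.078 ] yaw of +x 1.0069612408013289
yellip side [0.5495 0.0902 0.078 ] [0.5388 0.2318 0.078 ] w 0.1420035427044405 mid [0.5442 0.161  0.078 ] yaw of +x 4.341070864392041
   tri [array([0.5502, 0.088 , 0.0771]), array([0.5429, 0.2261, 0.0723])]
jar [0.3963 0.0285 0.0671]
```

Call:
{"api": "play_rows", "payload": {
  "steps": [
    [-4,0,0,0.13],
    [-4,1,0,0.13],
    [-4,1,0,0.13],
    [-4,2,0,0.13],
    [-3,3,0,0]
  ],
  "jaw": 0
}}

```text
time_s: 0.6
eef_pos: [0.3878, -0.4204, 0.2358]
ee_rot: [0.09, 0.996, 0.002, -0.003]
ft_force: [0.6, -0.9, 0.4]
grip_width: 0.146
```

```bash
cat >> h.py <<'E'
from scipy.spatial.transform import Rotation as Ro
D={"p":(np.array([.686,-.166]),np.radians(-9)),"y":(np.array([.7355,.1675]),np.radians(2.3))}
def go(k,xd,yd,z):
    from plant import ctrl
    o=ctrl.get_obs();p=o["eef_pos"];R=Ro.from_quat(o["ee_rot"]).as_matrix()
    O,a=D[k];t=np.r_[O+[np.cos(a)*xd-np.sin(a)*yd,np.sin(a)*xd+np.cos(a)*yd],z]
    c,s=np.cos(a),np.sin(a);d=p[:2]-O
    yaw=np.arctan2(R[1,0],R[0,0]);w=(yaw-(a+np.pi)+np.pi)%(2*np.pi)-np.pi
    print("t",round(o["time_s"],2),"p",p.round(4),"in dryer",np.round([c*d[0]+s*d[1],-s*d[0]+c*d[1]],4),"target",t.round(3),"tool shift cm",(R.T@(t-p)*100).round(2),"turn",round(w,3),"tilt z",R[:,2].round(3),"F",o["ft_force"].round(1),"grip",round(o["grip_width"],2))
E
python3 -c "
from h import *
go('p',-.07,0,.2)"
```

```text
t 0.6 p [ 0.3878 -0.4204  0.2358] in dryer [-0.2547 -0.2979] target [ 0.617 -0.155  0.2  ] tool shift cm [-17.79  30.2    3.6 ] turn -0.023 tilt z [-0.005  0.005 -1.   ] F [ 0.6 -0.9  0.4] grip 0.15
```

Call:
{"api": "play_rows", "payload": {
  "steps": [
    [-2,4,0,0],
    [-2,4,0,0],
    [-2,4,0,0],
    [-2,4,0,0],
    [-2,4,0,0],
    [-2,4,0,0],
    [-2,3,1,0],
    [-2,2,1,0]
  ]
}}

```text
time_s: 1.4
eef_pos: [0.6051, -0.1495, 0.212]
ee_rot: [0.089, 0.996, 0.004, -0.005]
ft_force: [0.1, -0.8, -0.0]
grip_width: -0.004
```

```bash
python3 -c "
from h import *
go('p',-.07,0,.2)"
```

```text
t 1.4 p [ 0.6051 -0.1495  0.212 ] in dryer [-0.0824  0.0036] target [ 0.617 -0.155  0.2  ] tool shift cm [-1.27 -0.34  1.19] turn -0.022 tilt z [-0.01   0.009 -1.   ] F [ 0.1 -0.8 -0. ] grip -0.0
```

Call:
{"api": "play_rows", "payload": {
  "steps": [
    [-1.3,-0.3,1.5,-0.02],
    [0,0,4,0],
    [0,0,4,0],
    [0,0,0,0]
  ]
}}

```text
time_s: 1.8
eef_pos: [0.6186, -0.1491, 0.1097]
ee_rot: [0.076, 0.997, 0.004, -0.008]
ft_force: [0.1, -0.8, -0.3]
grip_width: 0.002
```

```bash
cat > look.py <<'E'
import sys
from h import *
from plant import ctrl
for n in sys.argv[2:]:
    p=ctrl.camera_params(n);im=ctrl.camera(n);np.savez(n+".npz",K=p["mtx"],T=p["camera_from_world"])
    cv2.imwrite(f"pics/{n}{sys.argv[1]}.png",im[:,:,::-1])
E
python3 look.py 1 side wrist; python3 -c "
from h import *
go('p',-.07,0,.053)"
```

```text
t 1.9 p [ 0.6221 -0.1504  0.1163] in dryer [-0.0655  0.0054] target [ 0.617 -0.155  0.053] tool shift cm [ 0.42 -0.58  6.33] turn 0.005 tilt z [-0.004  0.007 -1.   ] F [ 0.8 -0.5  0.2] grip 0.0
```

View pics/side1.png

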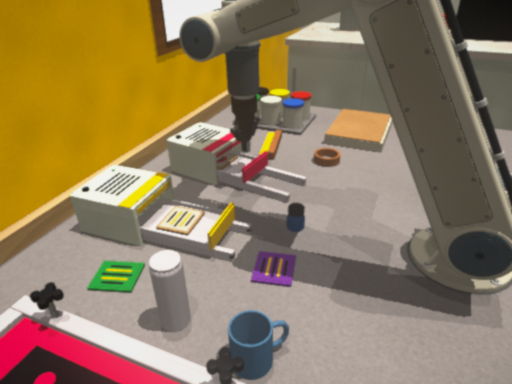

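View pics/wrist1.png

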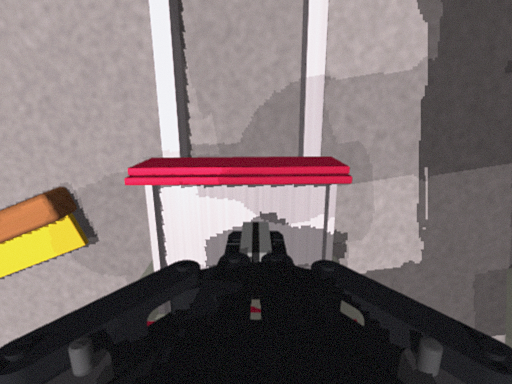

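```bash
python3 -c "
from h import *
P=[ray('wrist',(x,182),.078) for x in (126,351)];print(P,np.linalg.norm(P[0]-P[1]))
m=(P[0]+P[1])/2;O,a=D['p'];d=m[:2]-O;c,s=np.cos(a),np.sin(a);print(c*d[0]+s*d[1],-s*d[0]+c*d[1])
go('p',-.07,0,.053)"
```

```text
[array([ 0.58350787, -0.22489377,  0.078     ]), array([ 0.60445387, -0.08975253,  0.078     ])] 0.13675486011976287
-0.09224357930823612 -0.005824938715313041
t 1.9 p [ 0.6221 -0.1504  0.1163] in dryer [-0.0655  0.0054] target [ 0.617 -0.155  0.053] tool shift cm [ 0.42 -0.58  6.33] turn 0.005 tilt z [-0.004  0.007 -1.   ] F [ 0.8 -0.5  0.2] grip 0.0
```

Call:
{"api": "play_rows", "payload": {
  "steps": [
    [0.2,-0.8,2.5,0],
    [0,0,2.5,0],
    [0,0,1,0],
    [0,0,0,0]
  ]
}}

```text
time_s: 2.3
eef_pos: [0.6261, -0.16, 0.0676]
ee_rot: [0.075, 0.997, 0.002, 0.007]
ft_force: [-0.1, -0.6, -1.3]
grip_width: -0.0
```

```bash
python3 -c "
from h import *
go('p',-.07,-.005,.053)"
```

```text
t 2.3 p [ 0.6261 -0.16    0.0676] in dryer [-0.0602 -0.0034] target [ 0.616 -0.16   0.053] tool shift cm [ 1.01 -0.16  1.44] turn 0.007 tilt z [ 0.015  0.003 -1.   ] F [-0.1 -0.6 -1.3] grip -0.0
```

Call:
{"api": "play_rows", "payload": {
  "steps": [
    [1,0,1.4,0.005],
    [0.5,0,0,0],
    [0.3,0,0,0]
  ]
}}

```text
time_s: 2.6
eef_pos: [0.6125, -0.1581, 0.0603]
ee_rot: [0.077, 0.997, 0.001, 0.013]
ft_force: [0.3, -0.8, 0.7]
grip_width: 0.001
```

```bash
python3 -c "
from h import *
go('p',-.23,-.005,.053)"
```

```text
t 2.6 p [ 0.6125 -0.1581  0.0603] in dryer [-0.0739 -0.0037] target [ 0.458 -0.135  0.053] tool shift cm [15.63 -0.09  0.34] turn 0.003 tilt z [ 0.026  0.    -1.   ] F [ 0.3 -0.8  0.7] grip 0.0
```

Call:
{"api": "play_rows", "payload": {
  "steps": [
    [1,0,0.4,0],
    [1,0,0,0],
    [1.5,0,0,0],
    [1.5,0,0,0]
  ]
}}

```text
time_s: 3.0
eef_pos: [0.5696, -0.1512, 0.0623]
ee_rot: [0.076, 0.997, 0.0, 0.022]
ft_force: [2.8, -0.3, -1.9]
grip_width: 0.002
```

```bash
python3 -c "
from h import *
go('p',-.209,-.005,.053)"
```

```text
t 3.0 p [ 0.5696 -0.1512  0.0623] in dryer [-0.1173 -0.0036] target [ 0.479 -0.138  0.053] tool shift cm [ 9.21 -0.1   0.53] turn 0.005 tilt z [ 0.044 -0.003 -0.999] F [ 2.8 -0.3 -1.9] grip 0.0
```

Call:
{"api": "play_rows", "payload": {
  "steps": [
    [1.5,0,0.3,0],
    [1.5,0,0.2,0],
    [1.5,0,0.1,0],
    [1.5,0,0.1,0],
    [1,0,0,0]
  ]
}}

```text
time_s: 3.5
eef_pos: [0.5072, -0.1418, 0.0617]
ee_rot: [0.074, 0.997, -0.001, 0.035]
ft_force: [2.9, -0.7, -1.6]
grip_width: 0.002
```

```bash
python3 -c "
from h import *
go('p',-.209,-.005,.053)"
```

```text
t 3.5 p [ 0.5072 -0.1418  0.0617] in dryer [-0.1804 -0.004 ] target [ 0.479 -0.138  0.053] tool shift cm [ 2.92 -0.07  0.67] turn 0.009 tilt z [ 0.069 -0.008 -0.998] F [ 2.9 -0.7 -1.6] grip 0.0
```

Call:
{"api": "play_rows", "payload": {
  "steps": [
    [1,0,0.3,0],
    [1,0,0.2,0],
    [0.7,0,0,0],
    [0.5,0,0,0]
  ]
}}

```text
time_s: 3.9
eef_pos: [0.4785, -0.1372, 0.0589]
ee_rot: [0.073, 0.997, -0.002, 0.04]
ft_force: [12.9, -5.0, -7.3]
grip_width: 0.0
```

```bash
python3 -c "
from h import *
go('p',-.209,-.005,.053)"
```

```text
t 3.9 p [ 0.4785 -0.1372  0.0589] in dryer [-0.2094 -0.004 ] target [ 0.479 -0.138  0.053] tool shift cm [ 0.01 -0.1   0.6 ] turn 0.011 tilt z [ 0.08  -0.009 -0.997] F [12.9 -5.  -7.3] grip 0.0
```

Call:
{"api": "play_rows", "payload": {
  "steps": [
    [0.5,0,0,0],
    [0.4,0,0,0]
  ]
}}

```text
time_s: 4.1
eef_pos: [0.4789, -0.1364, 0.0613]
ee_rot: [0.071, 0.996, -0.002, 0.05]
ft_force: [12.3, -2.7, -6.6]
grip_width: 0.0
```

```bash
python3 look.py 2 side wrist scene; python3 -c "
from h import *
go('p',-.195,-.005,.053)"
```

```text
t 4.25 p [ 0.4788 -0.1364  0.0614] in dryer [-0.2092 -0.0032] target [ 0.493 -0.14   0.053] tool shift cm [-1.33 -0.21  0.98] turn 0.014 tilt z [ 0.1   -0.011 -0.995] F [12.4 -3.7 -5.2] grip -0.0
```

View pics/side2.png

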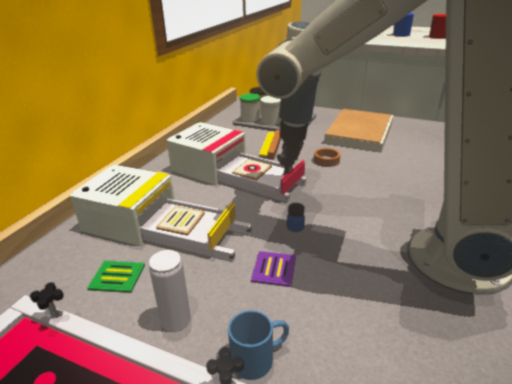

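View pics/scene2.png

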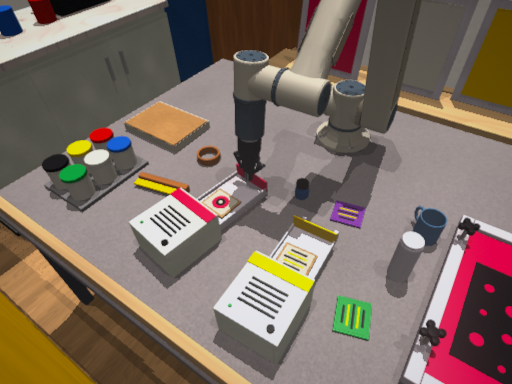

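The stop is reached: force jumped to 12 N at exactly the predicted −0.209. The side and scene views show the pink tray out with its board flat. Next I back off the lip and lift.

Call:
{"api": "play_rows", "payload": {
  "steps": [
    [-1.2,0,0,0],
    [-0.3,0,0,0],
    [-0.2,0,-2,0],
    [-0.3,0,-4,0],
    [-0.4,0,-5,0],
    [0,0,-3,0]
  ]
}}

```text
time_s: 4.85
eef_pos: [0.4799, -0.1375, 0.1987]
ee_rot: [0.073, 0.997, -0.002, 0.037]
ft_force: [2.1, -0.5, -0.5]
grip_width: -0.001
```

```bash
python3 -c "
from h import *
go('y',-.26,0,.17)"
```

```text
t 4.85 p [ 0.4799 -0.1375  0.1987] in dryer [-0.2676 -0.2945] target [0.476 0.157 0.17 ] tool shift cm [ 4.88 29.08  2.58] turn -0.186 tilt z [ 0.073 -0.008 -0.997] F [ 2.1 -0.5 -0.5] grip -0.0
```

Call:
{"api": "play_rows", "payload": {
  "steps": [
    [0.5,4,0,-0.06],
    [0.5,4,0,-0.06],
    [0.5,4,0,-0.06],
    [0.7,4,0,0],
    [0.7,4,0,0],
    [0.7,4,0,0],
    [0.5,3,0,0],
    [0.2,1.5,0,0]
  ]
}}

```text
time_s: 5.65
eef_pos: [0.4322, 0.1519, 0.1936]
ee_rot: [-0.017, 0.999, -0.007, 0.032]
ft_force: [0.9, -1.0, -0.2]
grip_width: -0.001
```

```bash
python3 -c "
from h import *
go('y',-.25,0,.05)"
```

```text
t 5.65 p [0.4322 0.1519 0.1936] in dryer [-0.3037 -0.0034] target [0.486 0.157 0.05 ] tool shift cm [-4.45  0.6  14.66] turn -0.006 tilt z [ 0.064 -0.013 -0.998] F [ 0.9 -1.  -0.2] grip -0.0
```

Call:
{"api": "play_rows", "payload": {
  "steps": [
    [-2,0.6,2,0],
    [-1.5,0,4,0],
    [0,0,3,0],
    [0,0,0,0]
  ]
}}

```text
time_s: 6.05
eef_pos: [0.469, 0.1593, 0.1021]
ee_rot: [-0.019, 0.999, -0.008, 0.029]
ft_force: [-0.8, -0.2, -1.0]
grip_width: 0.0
```

```bash
python3 look.py 3 wrist; python3 -c "
from h import *
go('y',-.25,0,.05)"
```

```text
t 6.1 p [0.4702 0.1599 0.1042] in dryer [-0.2654  0.003 ] target [0.486 0.157 0.05 ] tool shift cm [-1.21 -0.21  5.51] turn -0.001 tilt z [ 0.061 -0.014 -0.998] F [ 0.  -0.1  0.3] grip 0.0
```

View pics/wrist3.png

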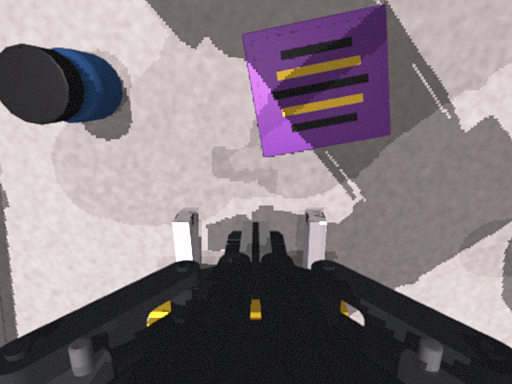

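The wrist view shows the closed fingers centred between the rail ends (columns 182 and 316). The purple decoy and the jar are clear.

Call:
{"api": "play_rows", "payload": {
  "steps": [
    [0,-0.2,3,0],
    [0,0,2,0],
    [0,0,1,0],
    [-1,0,0,0],
    [-1.5,0,0,0]
  ]
}}

```text
time_s: 6.6
eef_pos: [0.5015, 0.1593, 0.053]
ee_rot: [-0.021, 0.999, -0.006, 0.034]
ft_force: [0.8, 0.7, -0.6]
grip_width: -0.003
```

```bash
python3 -c "
from h import *
go('y',-.101,0,.052)"
```

```text
t 6.6 p [0.5015 0.1593 0.053 ] in dryer [-0.2341  0.0011] target [0.635 0.163 0.052] tool shift cm [-13.27  -0.12   1.01] turn 0.002 tilt z [ 0.069 -0.011 -0.998] F [ 0.8  0.7 -0.6] grip -0.0
```

Call:
{"api": "play_rows", "payload": {
  "steps": [
    [-1,0,0.1,0],
    [-1,0,0.1,0],
    [-1,0,0.1,0],
    [-1,0,0.1,0],
    [-1,0,0.1,0],
    [-1,0,0.1,0]
  ]
}}

```text
time_s: 7.2
eef_pos: [0.5677, 0.1632, 0.0564]
ee_rot: [-0.02, 0.999, -0.004, 0.036]
ft_force: [-3.7, 1.0, 0.4]
grip_width: -0.0
```

```bash
python3 -c "
from h import *
go('y',-.101,0,.052)"
```

```text
t 7.2 p [0.5677 0.1632 0.0564] in dryer [-0.1679  0.0024] target [0.635 0.163 0.052] tool shift cm [-6.64 -0.24  0.92] turn 0.001 tilt z [ 0.072 -0.007 -0.997] F [-3.7  1.   0.4] grip -0.0
```

Call:
{"api": "play_rows", "payload": {
  "steps": [
    [-1,0,0.1,0],
    [-1,0,0.1,0],
    [-1,0,0.2,0],
    [-1,0,0.2,0],
    [-1,0,0.1,0],
    [-0.7,0,0.1,0]
  ]
}}

```text
time_s: 7.8
eef_pos: [0.6313, 0.1655, 0.0534]
ee_rot: [-0.021, 0.999, -0.005, 0.037]
ft_force: [-1.1, 1.5, 2.8]
grip_width: 0.001
```

```bash
python3 -c "
from h import *
go('y',-.101,0,.052)"
```

```text
t 7.8 p [0.6313 0.1655 0.0534] in dryer [-0.1042  0.0021] target [0.635 0.163 0.052] tool shift cm [-0.31 -0.21  0.16] turn 0.002 tilt z [ 0.074 -0.008 -0.997] F [-1.1  1.5  2.8] grip 0.0
```

Call:
{"api": "play_rows", "payload": {
  "steps": [
    [-0.6,0,0.1,0],
    [-0.6,0,0,0],
    [-0.6,0,0,0]
  ]
}}

```text
time_s: 8.1
eef_pos: [0.6317, 0.1637, 0.0501]
ee_rot: [-0.019, 1.0, -0.008, 0.017]
ft_force: [-24.1, 2.6, 14.1]
grip_width: 0.005
```

```bash
python3 look.py 4 side scene;python3 -c "
from h import *
go('y',-.101,0,.052)"
```

```text
t 8.2 p [0.6317 0.1636 0.0499] in dryer [-0.1039  0.0003] target [0.635 0.163 0.052] tool shift cm [-0.29 -0.03 -0.2 ] turn -0.002 tilt z [ 0.034 -0.016 -0.999] F [-22.7   1.5  15.2] grip -0.0
```

View pics/side4.png

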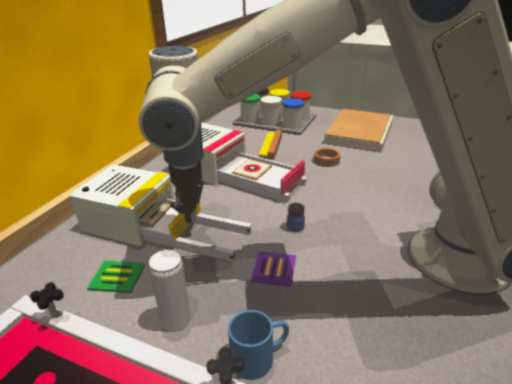

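Force rose to 24 N with no more travel, so the tray is at its home stop. I'll retreat and check.

Call:
{"api": "play_rows", "payload": {
  "steps": [
    [1,0,0,0],
    [2,0,0,0],
    [3,0,0,0],
    [2,0,-2,0],
    [2,0,-4,0],
    [2,0,-4,0],
    [2,0,-4,0],
    [0,0,0,0]
  ]
}}

```text
time_s: 9.0
eef_pos: [0.4877, 0.1595, 0.1898]
ee_rot: [-0.019, 1.0, -0.009, 0.02]
ft_force: [0.3, -0.5, 0.4]
grip_width: 0.003
```

```bash
python3 look.py 5 side scene wrist;python3 -c "
from h import *
go('y',-.2,0,.2)
a=cv2.imread('pics/scene5.png')
cv2.imwrite('pics/z5.png',cv2.resize(a[160:310,160:350],None,fx=4,fy=4,interpolation=2))
a=cv2.imread('pics/side5.png')
cv2.imwrite('pics/z6.png',cv2.resize(a[120:270,120:320],None,fx=4,fy=4,interpolation=2))"
```

```text
t 9.15 p [0.486  0.1583 0.183 ] in dryer [-0.2497  0.0009] target [0.536 0.159 0.2  ] tool shift cm [-5.02 -0.11 -1.55] turn -0.003 tilt z [ 0.03  -0.022 -0.999] F [-0.7 -0.6 -0.6] grip -0.0
```

View pics/z5.png

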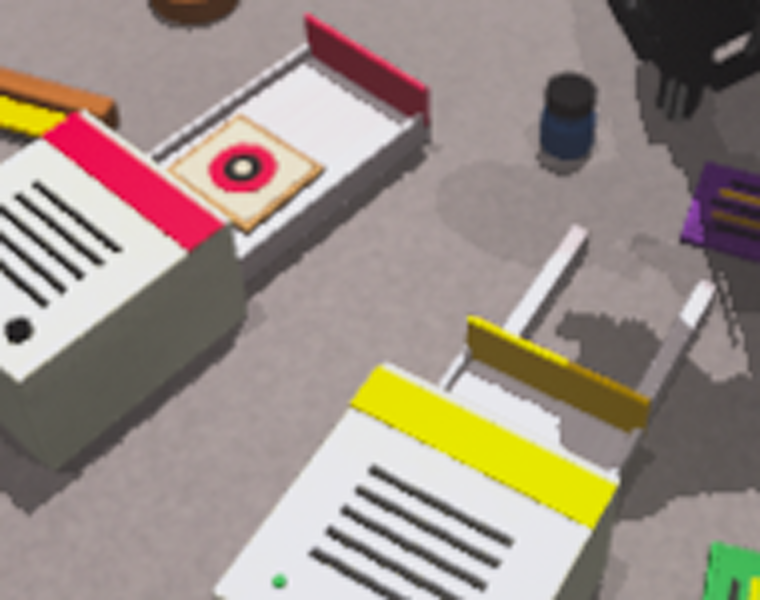

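View pics/z6.png

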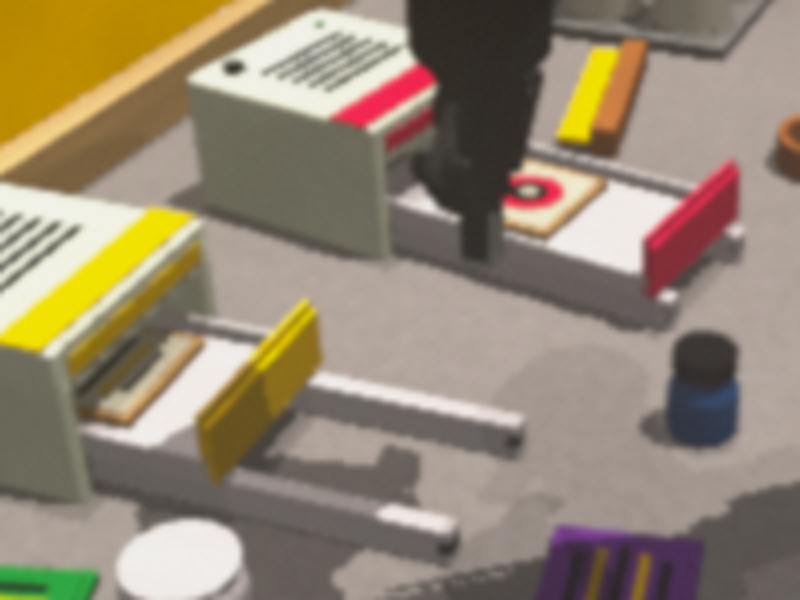

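```bash
python3 -c "
from h import *
for k,q in(('y',[(276.75,240.5),(321.3,262)]),('p',[(237,164.5),(267,183.5)])):
    P=[ray('scene',p,.078) for p in q];m=(P[0]+P[1])/2;O,a=D[k];d=m[:2]-O;c,s=np.cos(a),np.sin(a);print(k,np.linalg.norm(P[0]-P[1]),c*d[0]+s*d[1],-s*d[0]+c*d[1])
for k,q in(('y',[(169.5,227),(196,196)]),('p',[(281.5,181),(304,161.5)])):
    P=[ray('side',p,.078) for p in q];m=(P[0]+P[1])/2;O,a=D[k];d=m[:2]-O;c,s=np.cos(a),np.sin(a);print('side',k,np.linalg.norm(P[0]-P[1]),c*d[0]+s*d[1],-s*d[0]+c*d[1])
"
```

```text
y 0.1386859510786711 -0.08104843058857841 -0.0003387637771967455
p 0.14340266561144965 -0.22164859431312164 0.0019053247805447399
side y 0.14222948783480044 -0.0908534411349111 0.006891838427627417
side p 0.13761523955290245 -0.23158899070160224 0.004280538177606742
```

```bash
python3 -c "
from plant import ctrl
print(ctrl.get_obs()['time_s'],ctrl.job_done())"
```

```text
the job is handed in; nothing more can be done
9.15 None
```

I drew the pink tray out to its stop with the closed fingertips hooked behind its lip, then pushed the yellow tray home. I handed the job in at 9.15 s with the gripper raised and touching nothing.

- **Pink tray:** the force rose from about 3 N to 12–13 N where the stop was expected. The last scene view puts the back of the lip 222 mm ahead of the hood; fully out is 220 mm.
- **Yellow tray:** the push force rose to 24 N with no further movement. The last scene view puts the back of the lip 81 mm ahead of the hood; fully home is 80 mm.
- **One disagreement:** rough readings from the side view put both lips about 10 mm farther out (232 mm and 91 mm). The offset is about the same for both, so I read it as a pixel or edge-picking bias. Both views give close to 140 mm between the two lips' distances from their hoods (141 mm each), as expected for one tray fully out and one fully home.
- **Boards and other things:** both boards lie flat in their trays. The ink jar, squeegee and the rest looked unmoved in the pictures; I did not measure them again.
- **Tool tilt:** the tool drifted to about 6° of tilt during the pull. It caused no trouble.

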